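# Rub down and dress the bangle display riser

### The arm

A 7-joint arm with a two-finger parallel gripper is mounted at the origin on the work surface. World frame = base frame: x ahead of the robot, y to its left, z up, the work surface at z = 0. Lengths are in mm, angles in rad, forces in N, time in s.
With the tool pointing down it reaches from about 400 to 875 mm from the base axis. Payload 19.3 kg.
Tool frame: the origin (TCP) lies at the very end of the fingers, on their centre line; the grasp point (between the pads) lies 19 mm behind it (grip_point_offset is the z of the grasp point in the tool frame, in mm); z points along the fingers, x is the direction in which the jaws open and shut, and the axes are right-handed (so a half turn about z gives the same grasp; the last joint's range is limited). The gripper opens to 85 mm and grips with 20 to 120 N. Pads are 22 mm wide; open, the fingers measure 114 mm over their backs; the gripper's body (76 mm by 85 mm) begins 54 mm behind the grasp point. The pads swing forward as they close: fully open they stand 13 mm farther back than shut.
Start: joints at [-1.186, 0.521, -0.036, 1.599, 0.021, 1.021, -0.113], TCP at [274.568, 561.45, 199.491] pointing down, gripper open.
Joint ranges: [-2.91, 2.91], [-0.3, 2.13], [-1.5, 1.42], [0.17, 2.43], [-1.26, 4.41], [0.16, 1.93], [-2.52, 2.52]. Speed limits (rad/s): [1.89, 1.89, 2.39, 2.39, 3.01, 3.01, 3.01].

### API

Orientations are given as a 3x3 rotation matrix whose columns are the frame's x, y, z axes.
In Python, from workcell import movep, movel, goto_joints, open_gripper, clamp, wait, inverse_kinematics, read_state, camera, PlanningError, finish_job, grip_point_offset gives the robot as it stands. Calls block until the motion is done:
- movep(position, orientation): joint-space move of the TCP to a pose.
- movel(position, frame=None, max_speed=150, guard=None): straight line of the TCP; frame=None keeps the orientation; max_speed is the mean speed in mm/s. With guard (N) it stops when the force on the tool has changed by that much, and returns True; else False.
- goto_joints(angles): joint-space move.
- open_gripper() and clamp(): open the fingers fully, or close them until they stop; the grip force is fixed at half the most.
- wait(seconds).
- inverse_kinematics(position, orientation): joint angles nearest the present ones, or None.
- read_state(): the state.
- camera(name): name is "scene" or "top"; returns a dict with "image" (384x512x3 uint8, blue, green, red), "range_z" (384x512 float32, mm along the optical axis (not along the pixel's ray), 0 where there is no reading), "fx", "fy", "cx", "cy" (pixels), "dist_coeffs" ([k1, k2, p1, p2, k3] as OpenCV has them; the pictures are not rectified), "cam_to_world" (4x4, takes a point from camera to world coordinates). Camera axes: x right, y up, looking along -z (the intrinsics and any distortion apply to the point x, -y, -z); pixel columns grow to the right and rows downward; lengths in mm; the calibration is good to about 2 mm. A picture is of the moment at which its call begins.
A pose or a line that the arm cannot do raises PlanningError and nothing moves.
- finish_job(): hands the job in, once; it reports no verdict.
The state is a dict: "time": time; "qpos": joint angles; "qvel": joint speeds; "joint_efforts": joint torques, N m; "eef_pos": TCP position; "tool_rot": TCP orientation; "ft_force": force on the tool from outside, world axes, zero at the start; "torque": the same for the moment, N m; "finger_gap": finger opening in mm.
Only numpy, scipy, OpenCV 4.12 (cv2) and the standard library are available. Lean on these libraries where they do the work, as an engineer would, in place of code of your own. Each camera call takes 0.05 s, during which the arm holds its last target. There are 200 camera calls.

### The job

Get the two-step riser ready for the shop display. With the riser still empty, rub its top step and then its lower step with the cork block, along the middle of each from the post end (on the lower step, from close beside the post) to the open end, the block lying along the step and its sprung sole pressed in a few millimetres all the way, never hard; put the block back flat in its tray. Then lower all the bangles that are there fully home over the post, thickest at the bottom and slimmest on top, and set the long-necked vases that are there down softly, upright and wholly on the top step, leaving everything else alone.

Things in the scene. Friction and masses are not known exactly. Their poses are not given: they have to be found in the camera images.
- riser: Fixed wooden two-step display riser on the table, 152 mm deep (its x), 360 mm long (its y); origin: centre of its underside; x from the lower (front) to the top (rear) step, y towards the post end (the other is the open end), z up. Lower step x -76 to +10 mm, flat tread 36 mm above the table; top step x +10 to +76 mm, tread 72 mm above the table; both run all 360 mm.
- low_step (a point): Point on the lower step's tread, midway along the riser's length and midway across that step (riser x -33, y 0, z 36 mm); axes as the riser's.
- top_step (a point): Point on the top step's tread, midway along and midway across it (riser x +43, y 0, z 72 mm); axes as the riser's.
- post_foot (a point): Point on the lower step's tread at the foot of the bangle post's axis (riser x -33, y +140, z 36 mm); axes as the riser's. The post is an upright wooden cylinder of 38 mm diameter, 70 mm tall above the tread, fixed; its last 12 mm taper to 24 mm diameter.
- tray: Shallow open wooden tray, fixed, 120 mm (x) by 170 mm (y), 24 mm high with 5 mm walls and floor; origin at the centre of its underside, z up. The rubbing block lies in it at the start.
- block: Cork-soled rubbing block, 0.21 kg, 90 (x) x 44 (y) x 76 mm high (z up); origin: centre of the unpressed sole's underside. Above it: sole 0-10 mm, rubber bed to 18, wooden back to 32, then a handle bar along x, 74 long, 24 mm wide, to 76: grip across it. The sole springs up into the block from 2.4 N, 1 mm per further 0.8 N, at most 8 mm: held with the origin 4 mm below a tread it presses with 5.6 N.
- sole (a joint): How far the block's sole is pressed in, m: 0 free, 0.008 fully in.
- bangle_wide: Thickest and tallest of the bone-coloured bangles: a plain ring of 68 mm outer and 48 mm inner diameter, 22 mm high, lying flat on the table; origin at the centre of its underside, z along its axis, up. It may be absent.
- bangle_mid: Middle of the bone-coloured bangles: a plain ring of 62 mm outer and 48 mm inner diameter, 16 mm high, lying flat on the table; origin at the centre of its underside, z along its axis, up. It may be absent.
- bangle_slim: Slimmest and lowest of the bone-coloured bangles: a plain ring of 56 mm outer and 48 mm inner diameter, 12 mm high, lying flat on the table; origin at the centre of its underside, z along its axis, up. It may be absent.
- vase_a: Slimmer of two small dark bronze long-necked vases, 110 mm tall, 0.25 kg, standing upright; flat foot of 40 mm diameter, belly 54 mm in diameter 22 to 36 mm up, tapering to a straight neck of 24 mm diameter from 60 to 102 mm up, lip 32 mm wide at the top, closed. Origin at the centre of the foot, z up. It may be absent.
- vase_b: Fuller of two small dark bronze long-necked vases, 110 mm tall, 0.25 kg, standing upright; flat foot of 40 mm diameter, belly 62 mm in diameter 22 to 36 mm up, tapering to a straight neck of 24 mm diameter from 60 to 102 mm up, lip 32 mm wide at the top, closed. Origin at the centre of the foot, z up. It may be absent.
- black_vase: Bystander: big black vase, 165 mm tall, 116 mm wide; origin at its underside. Leave it alone.
- bowl: Bystander: blue porcelain bowl, 130 mm wide, 50 mm high; origin at its underside. Leave it alone.
- teapot: Bystander: squat pewter teapot, 84 mm high, 110 mm wide, with spout and bone handle; origin at its underside. Leave it alone.
- brush: Bystander: flat dusting brush lying, 200 mm long; origin at its underside. Leave it alone.
- paperweight: Bystander: pale stone bar, 30 x 140 x 25 mm, lying; origin at its underside. Leave it alone.
- jar: Bystander: white lidded jar, 50 mm wide, 65 mm high; origin at its underside. Leave it alone.
- loupe: Bystander: magnifying glass lying flat, 60 mm lens; origin at its underside. Leave it alone.
Mind the look-alikes: they are no part of the job. What is shaped like the vase_a but orange or turquoise is not meant.

How it is judged (in metres and radians):
On the way, in this order (a step that is already met when the one before it is completed fails the run):
1. with nothing loaded on the riser yet, the block rubs the top step at its post end (contact force between block and riser between 2.5 and 12 N and x of block in the frame of top_step between -0.014 and 0.014 m and y of block in the frame of top_step between 0.1 and 0.16 m and z of block in the frame of top_step between -0.012 and 0.003 m and angle between the x axis of block and the y axis of riser, either way round below 0.2 rad and horizontal distance between each of bangle_wide, bangle_mid, bangle_slim and post_foot above 0.05 m and horizontal distance between each of vase_a, vase_b and top_step above 0.2 m), for 0.15 s.
2. still pressing evenly, it passes the first middle stretch of the top step (contact force between block and riser between 2.5 and 12 N and x of block in the frame of top_step between -0.014 and 0.014 m and y of block in the frame of top_step between 0.015 and 0.065 m and z of block in the frame of top_step between -0.012 and 0.003 m and angle between the x axis of block and the y axis of riser, either way round below 0.2 rad), for 0.15 s.
3. still pressing evenly, it passes the second middle stretch of the top step (contact force between block and riser between 2.5 and 12 N and x of block in the frame of top_step between -0.014 and 0.014 m and y of block in the frame of top_step between -0.065 and -0.015 m and z of block in the frame of top_step between -0.012 and 0.003 m and angle between the x axis of block and the y axis of riser, either way round below 0.2 rad), for 0.15 s.
4. it reaches the open end of the top step, still pressing (contact force between block and riser between 2.5 and 12 N and x of block in the frame of top_step between -0.014 and 0.014 m and y of block in the frame of top_step between -0.16 and -0.1 m and z of block in the frame of top_step between -0.012 and 0.003 m and angle between the x axis of block and the y axis of riser, either way round below 0.2 rad and horizontal distance between each of bangle_wide, bangle_mid, bangle_slim and post_foot above 0.05 m and horizontal distance between each of vase_a, vase_b and top_step above 0.2 m), for 0.15 s.
5. with nothing loaded on the riser yet, the block rubs the lower step at its post end (contact force between block and riser between 2.5 and 12 N and x of block in the frame of low_step between -0.014 and 0.014 m and y of block in the frame of low_step between 0.045 and 0.085 m and z of block in the frame of low_step between -0.012 and 0.003 m and angle between the x axis of block and the y axis of riser, either way round below 0.2 rad and horizontal distance between each of bangle_wide, bangle_mid, bangle_slim and post_foot above 0.05 m and horizontal distance between each of vase_a, vase_b and top_step above 0.2 m), for 0.15 s.
6. still pressing evenly, it passes the first middle stretch of the lower step (contact force between block and riser between 2.5 and 12 N and x of block in the frame of low_step between -0.014 and 0.014 m and y of block in the frame of low_step between -0.02 and 0.02 m and z of block in the frame of low_step between -0.012 and 0.003 m and angle between the x axis of block and the y axis of riser, either way round below 0.2 rad), for 0.15 s.
7. still pressing evenly, it passes the second middle stretch of the lower step (contact force between block and riser between 2.5 and 12 N and x of block in the frame of low_step between -0.014 and 0.014 m and y of block in the frame of low_step between -0.085 and -0.045 m and z of block in the frame of low_step between -0.012 and 0.003 m and angle between the x axis of block and the y axis of riser, either way round below 0.2 rad), for 0.15 s.
8. it reaches the open end of the lower step, still pressing (contact force between block and riser between 2.5 and 12 N and x of block in the frame of low_step between -0.014 and 0.014 m and y of block in the frame of low_step between -0.16 and -0.1 m and z of block in the frame of low_step between -0.012 and 0.003 m and angle between the x axis of block and the y axis of riser, either way round below 0.2 rad and horizontal distance between each of bangle_wide, bangle_mid, bangle_slim and post_foot above 0.05 m and horizontal distance between each of vase_a, vase_b and top_step above 0.2 m), for 0.15 s.
9. the block lies flat in its tray again, with nothing loaded on the riser yet (x of block in the frame of tray between -0.045 and 0.045 m and y of block in the frame of tray between -0.06 and 0.06 m and z of block in the frame of tray below 0.01 m and angle between block's own z axis and vertical below 0.1 rad and linear speed of block below 0.03 m/s and horizontal distance between each of bangle_wide, bangle_mid, bangle_slim and post_foot above 0.05 m and horizontal distance between each of vase_a, vase_b and top_step above 0.2 m), for 0.2 s.
At the end, for the whole second after the job is handed in: Bangles present flat round the post (within 9 mm of its axis), on the tread or the next thicker bangle (within 4 mm); vases present upright on the top step, foot within 14 mm of its middle line and 162 mm of its mid-length; block flat on its tray's floor; all at rest (horizontal distance between each of bangle_wide, bangle_mid, bangle_slim and post_foot below 0.009 m and angle between each of bangle_wide, bangle_mid, bangle_slim, vase_a, vase_b, block's own z axis and vertical below 0.1 rad and z of bangle_wide in the frame of post_foot between -0.003 and 0.004 m and linear speed of each of bangle_wide, bangle_mid, bangle_slim, vase_a, vase_b, block below 0.03 m/s and (z of bangle_mid in the frame of post_foot between -0.003 and 0.004 m or z of bangle_mid in the frame of bangle_wide between 0.019 and 0.026 m) and (z of bangle_slim in the frame of post_foot between -0.003 and 0.004 m or z of bangle_slim in the frame of bangle_wide between 0.019 and 0.026 m or z of bangle_slim in the frame of bangle_mid between 0.013 and 0.02 m) and z of each of bangle_mid, bangle_slim in the frame of bangle_wide above 0.008 m and z of bangle_slim in the frame of bangle_mid above 0.008 m and x of vase_a in the frame of top_step between -0.014 and 0.014 m and y of vase_a in the frame of top_step between -0.162 and 0.162 m and z of vase_a in the frame of top_step between -0.003 and 0.004 m and x of vase_b in the frame of top_step between -0.014 and 0.014 m and y of vase_b in the frame of top_step between -0.162 and 0.162 m and z of vase_b in the frame of top_step between -0.003 and 0.004 m and x of block in the frame of tray between -0.045 and 0.045 m and y of block in the frame of tray between -0.06 and 0.06 m and z of block in the frame of tray below 0.01 m); the robot touches nothing.
It fails at once if the block is ground down hard on the riser (over 25 N) (contact force between block and riser above 25 N).
It fails at once if a vase is dropped or slammed onto the top step instead of being set down (over 0.45 m/s just above it) ((x of vase_a in the frame of top_step between -0.03 and 0.03 m and y of vase_a in the frame of top_step between -0.17 and 0.17 m and z of vase_a in the frame of top_step between 0.002 and 0.02 m and linear speed of vase_a above 0.45 m/s) or (x of vase_b in the frame of top_step between -0.03 and 0.03 m and y of vase_b in the frame of top_step between -0.17 and 0.17 m and z of vase_b in the frame of top_step between 0.002 and 0.02 m and linear speed of vase_b above 0.45 m/s)).
It fails at once if a bangle is let fall down the post from near its tip instead of being lowered ((horizontal distance between bangle_wide and post_foot below 0.012 m and z of bangle_wide in the frame of post_foot between 0.04 and 0.068 m and linear speed of bangle_wide above 0.6 m/s) or (horizontal distance between bangle_mid and post_foot below 0.012 m and z of bangle_mid in the frame of post_foot between 0.04 and 0.068 m and linear speed of bangle_mid above 0.6 m/s) or (horizontal distance between bangle_slim and post_foot below 0.012 m and z of bangle_slim in the frame of post_foot between 0.04 and 0.068 m and linear speed of bangle_slim above 0.6 m/s)).
It fails at once if something that does not belong to the job is moved by more than 5 cm (distance of any of black_vase, bowl, teapot, brush, paperweight, jar, loupe from where it was at the start of the episode above 0.05 m).
Of bangle_wide, bangle_mid, bangle_slim only 2 to 3 are there at a start; the rules pass over those that are not, and their reading is None.
Of vase_a, vase_b only 1 to 2 are there at a start; the rules pass over those that are not, and their reading is None.
At some moment in a run one of bangle_wide, bangle_mid, bangle_slim may be knocked a few centimetres aside while the robot is not near it.
It also fails if it takes over 210 s, if anything falls off the work surface, if the arm or the gripper's body presses on something with over 40 N, if the wrist force passes 120 N, or if a joint passes its speed limit or range.

## Working session

There is one attempt and no reset: what is moved stays moved. The work goes in short steps, each a Python script; the robot and the scene stay as the last script left them, time stands still between calls to the robot, and variables do not carry over. Pictures are saved under pics/ and viewed, about 12 in all and at most 16, crops included, and the job is handed in when it is done.

```bash
mkdir -p pics; ls; cat > h.py <<'E'
import numpy as np, cv2
from workcell import *
def snap(name,fn=None):
    c=camera(name)
    if fn: cv2.imwrite('pics/'+fn,c['image'])
    return c
def cloud(c):
    """world xyz (mm) per pixel, NaN where no reading"""
    h,w=c['range_z'].shape
    K=np.array([[c['fx'],0,c['cx']],[0,c['fy'],c['cy']],[0,0,1.]])
    u,v=np.meshgrid(np.arange(w),np.arange(h))
    p=cv2.undistortPoints(np.stack([u,v],-1).reshape(-1,1,2).astype(np.float64),K,np.array(c['dist_coeffs'],float)).reshape(h,w,2)
    z=c['range_z'].astype(float); z[z==0]=np.nan
    P=np.stack([p[...,0]*z,-p[...,1]*z,-z,np.ones_like(z)],-1)
    return (P@np.array(c['cam_to_world']).T)[...,:3]
def down(a):
    """tool down, jaw axis x at world angle a"""
    x=np.array([np.cos(a),np.sin(a),0]); z=np.array([0,0,-1.])
    return np.stack([x,np.cross(z,x),z],1)
E
python3 - <<'E'
from h import *
for n in('top','scene'):
    c=snap(n); cv2.imwrite(f'pics/{n}0.png',cv2.resize(c['image'],(800,600),interpolation=cv2.INTER_CUBIC))
    np.savez(f'{n}0.npz',P=cloud(c),im=c['image']); print(np.round(c['cam_to_world'],2))
s=read_state();print(s['time'],s['eef_pos'],s['tool_rot'],grip_point_offset)
E
```

```text
pics
[[-3.00000e-02  1.00000e+00 -5.00000e-02  4.85480e+02]
 [-1.00000e+00 -3.00000e-02 -1.00000e-02  7.28000e+00]
 [-1.00000e-02  5.00000e-02  1.00000e+00  1.35228e+03]
 [ 0.00000e+00  0.00000e+00  0.00000e+00  1.00000e+00]]
[[-2.0000e-02 -5.4000e-01  8.4000e-01  1.3708e+03]
 [ 1.0000e+00 -3.0000e-02  0.0000e+00 -1.4250e+01]
 [ 2.0000e-02  8.4000e-01  5.4000e-01  5.9610e+02]
 [ 0.0000e+00  0.0000e+00  0.0000e+00  1.0000e+00]]
0.1 [274.45516768 561.16056966 199.00739869] [[ 4.39252571e-01  8.98363547e-01 -3.41071412e-04]
 [ 8.98363077e-01 -4.39252692e-01 -9.24793919e-04]
 [-9.80617682e-04  9.98121430e-05 -9.99999514e-01]] -18.700000000000003
```

View pics/top0.png

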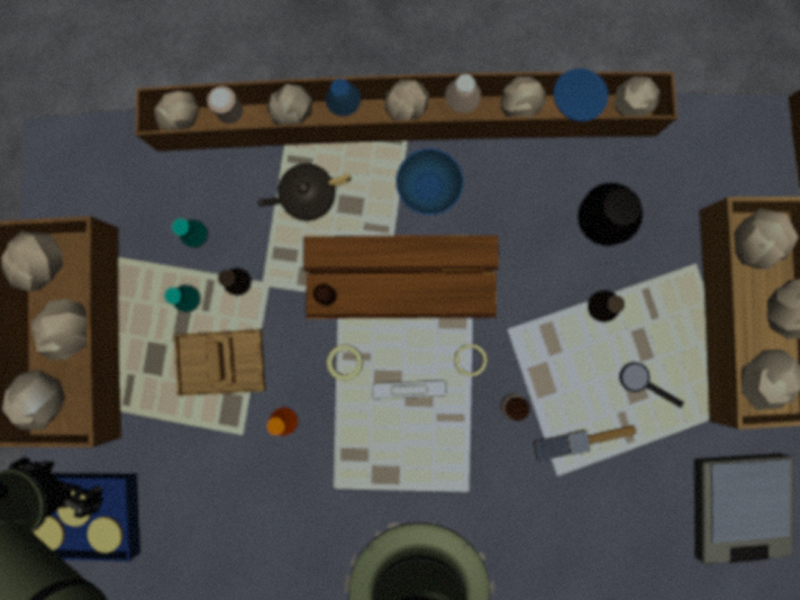

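View pics/scene0.png

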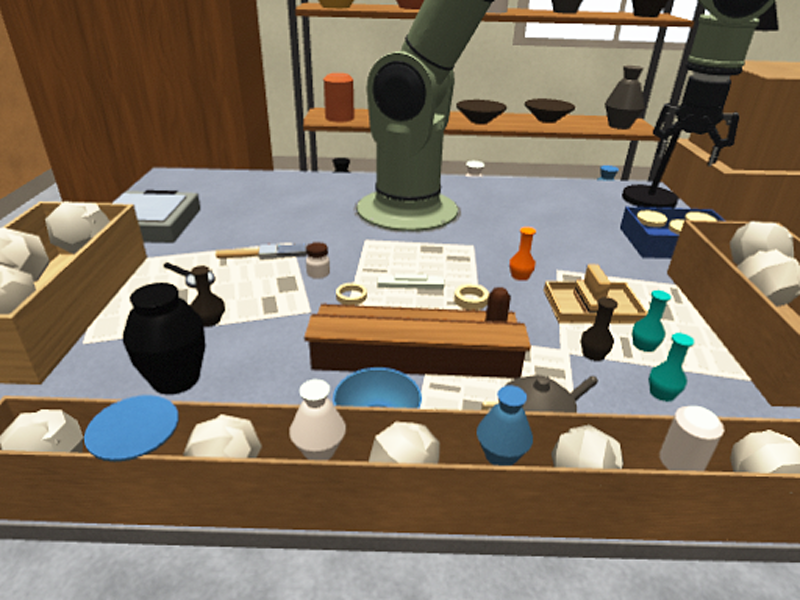

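The top picture, in 800×600 pixels, shows:
- The riser at (305–498, 237–317), with the post at (324,294).
- Bone rings at (345,362) and (471,360).
- The block in its tray at (220,362).
- Two dark vases, at (236,280) and (605,305). The turquoise and orange ones are look-alikes.

Next I measure these from the depth data.

```bash
python3 - <<'E'
from h import *
d=np.load('top0.npz');P=d['P'];im=d['im']
def reg(u0,u1,v0,v1,z0,z1):
    s=.64; Q=P[int(v0*s):int(v1*s),int(u0*s):int(u1*s)].reshape(-1,3)
    return Q[(Q[:,2]>z0)&(Q[:,2]<z1)]
def rect(Q):
    r=cv2.minAreaRect(Q[:,:2].astype(np.float32)); return np.round(r[0],1),np.round(r[1],1),round(r[2],2),np.round(np.median(Q[:,2]),1),len(Q)
print('table',np.nanmedian(reg(350,450,400,480,-20,20),0))
print('top',rect(reg(280,520,220,330,62,80)))
print('low',rect(reg(280,520,220,330,28,45)))
print('both',rect(reg(280,520,220,330,28,80)))
print('tray',rect(reg(160,280,315,410,14,32)))
print('traybox',rect(reg(160,280,315,410,3,32)))
print('handle',rect(reg(160,280,315,410,60,90)))
print('post',rect(reg(300,350,270,320,85,125)))
def circ(Q):
    x,y=Q[:,0],Q[:,1]; s=np.linalg.lstsq(np.c_[x,y,np.ones(len(x))],-(x*x+y*y),rcond=None)[0]
    c=-s[:2]/2; rr=np.hypot(x-c[0],y-c[1]); return np.round(c,1),np.round(np.percentile(rr,[2,50,98]),1)
for n,b in dict(b1=(320,372,335,390),b2=(448,495,335,385)).items():
    Q=reg(*b,6,40);print(n,rect(Q),circ(Q),np.round(np.percentile(Q[:,2],[10,50,90]),1))
for n,b in dict(vL=(215,255,260,300),vR=(580,630,285,325)).items():
    Q=reg(*b,104,125);print(n,'lip',rect(Q)); 
    for lo,hi in((25,40),(45,60)): 
        Q=reg(*b,lo,hi); print(lo,rect(Q))
    Q=reg(*b,5,130);print('all',rect(Q))
for u,v in((345,362),(471,360),(408,388)): 
    s=.64;print(P[int(v*s),int(u*s)])
# mosaic of enlarged crops
cr=[cv2.resize(im[int(v*.64)-24:int(v*.64)+24,int(u*.64)-32:int(u*.64)+32],(400,300),interpolation=cv2.INTER_CUBIC) for u,v in((345,362),(471,360),(232,280),(603,305))]
cv2.imwrite('pics/crop1.png',np.clip(1.6*np.vstack([np.hstack(cr[:2]),np.hstack(cr[2:])]).astype(float),0,255).astype(np.uint8))
s=np.load('scene0.npz')['im']
cr=[cv2.resize(s[int(v*.64)-36:int(v*.64)+36,int(u*.64)-48:int(u*.64)+48],(400,300),interpolation=cv2.INTER_CUBIC) for u,v in((351,293),(471,296),(598,330),(206,300))]
cv2.imwrite('pics/crop2.png',np.vstack([np.hstack(cr[:2]),np.hstack(cr[2:])]))
E
```

```text
table [ 3.01053588e+02  2.83211835e+01 -2.38909870e-01]
top (array([624.1,  16.5]), array([359.3, 125.8]), 89.44, np.float64(71.7), 2884)
low (array([627.9,  26.7]), array([379.9, 188. ]), 88.34, np.float64(35.6), 3472)
both (array([627.9,  26.7]), array([379.9, 188. ]), 88.34, np.float64(39.3), 6368)
tray (array([458.1, 372.9]), array([121.4, 174.5]), 2.39, np.float64(22.1), 402)
traybox (array([460.2, 376.3]), array([236.9, 182.4]), 88.82, np.float64(6.0), 1692)
handle (array([460.5, 365.4]), array([72.8, 23.8]), 2.24, np.float64(78.6), 219)
post (array([579.5, 157.4]), array([36., 36.]), 42.11, np.float64(101.7), 149)
b1 (array([454., 133.]), array([93.5, 73.6]), 4.51, np.float64(20.5), 230) (array([454.1, 129.7]), array([23.4, 29.4, 48.8])) [15.1 20.5 24. ]
b2 (array([ 452.7, -111. ]), array([74.3, 75.9]), 7.7, np.float64(14.6), 155) (array([ 451.1, -109.9]), array([23.2, 27.8, 44.3])) [ 9.7 14.6 18. ]
vL lip (array([613.4, 330. ]), array([32.4, 28.6]), 88.52, np.float64(109.4), 107)
25 (array([611.7, 323.5]), array([41.5, 52.5]), 76.76, np.float64(36.9), 58)
45 (array([610.5, 325. ]), array([34.3, 40.2]), 74.49, np.float64(51.1), 82)
all (array([619. , 341.4]), array([72.4, 78.6]), 1.4, np.float64(52.6), 324)
vR lip (array([ 545. , -367.5]), array([32.4, 28.5]), 88.28, np.float64(109.4), 104)
25 (array([ 544.9, -363.1]), array([60.3, 51.8]), 11.24, np.float64(36.6), 79)
45 (array([ 543.4, -362.2]), array([51.4, 35. ]), 14.6, np.float64(51.5), 99)
all (array([ 549.7, -378.1]), array([70.8, 89.7]), 5.59, np.float64(49.3), 392)
[453.98878989 131.1131645   -0.69187412]
[ 449.84415611 -113.31255355   -5.04297494]
[400.94994147   9.01866852  22.64762409]
```

View pics/crop1.png

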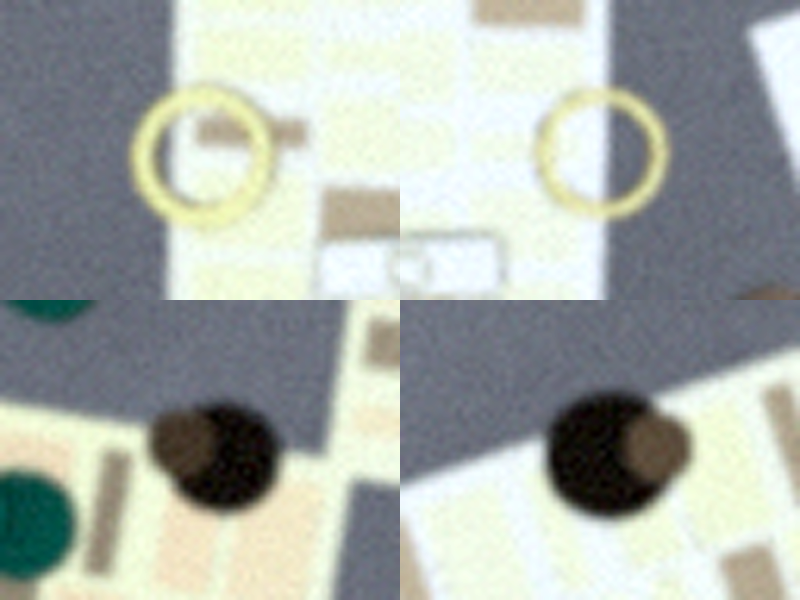

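View pics/crop2.png

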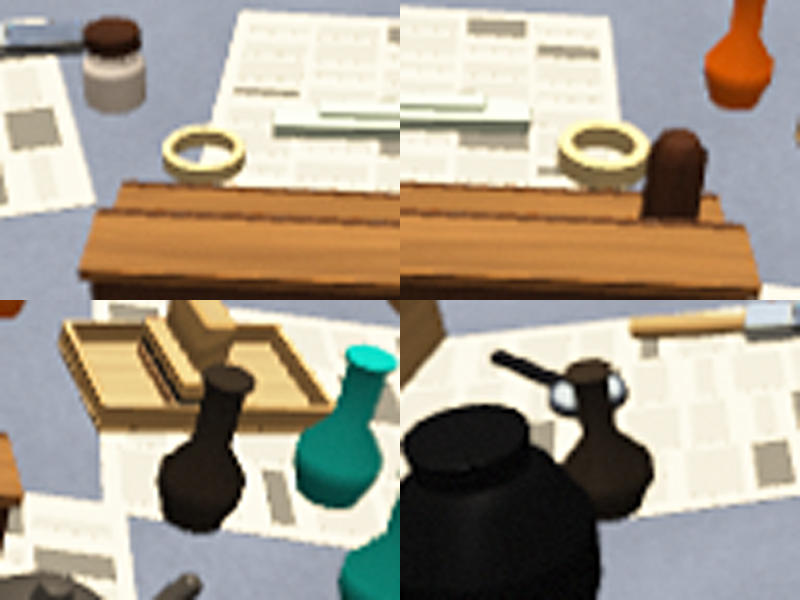

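The crops show plain bone rings: the left one has a thick wall and the right one is thinner and lower, so wide and mid. They also show two dark bronze vases, the left slimmer (a) and the right fuller (b). Now I refine the riser, handle and ring fits.

```bash
cat >> h.py <<'E'
def sel(P,x0,x1,y0,y1,z0,z1):
    Q=P.reshape(-1,3); return Q[(Q[:,0]>x0)&(Q[:,0]<x1)&(Q[:,1]>y0)&(Q[:,1]<y1)&(Q[:,2]>z0)&(Q[:,2]<z1)]
def ringfit(Q,r):
    """centre of a ring/disc outline of mean radius r by robust least squares"""
    from scipy.optimize import least_squares
    s=least_squares(lambda c:np.hypot(*(Q[:,:2]-c).T)-r,np.median(Q[:,:2],0),loss='soft_l1',f_scale=2)
    return s.x
E
python3 - <<'E'
from h import *
P=np.load('top0.npz')['P']
def edges(Q,ax,lo,hi,n,f):
    o=1-ax; pts=[]
    for a in np.linspace(lo,hi,n):
        S=Q[abs(Q[:,o]-a)<4]
        if len(S)>3: pts.append((a,f(S[:,ax])))
    k=np.polyfit(*np.array(pts).T,1); return np.round(k,4)
T=sel(P,600,720,-180,230,69,75); L=sel(P,530,640,-180,230,33,39)
print('z',np.median(T[:,2]),np.median(L[:,2]))
for n,Q,x in(('T',T,(630,670)),('L',L,(555,590))):
    # x = k*y + c at edges ; y ends
    for f in(np.min,np.max): print(n,'x edge',edges(Q,0,-140,130,28,f))
    for f in(np.min,np.max): print(n,'y end',edges(Q,1,*x,8,f), 'mid', np.polyval(edges(Q,1,*x,8,f),np.mean(x)))
H=sel(P,400,520,330,400,76,86);print('handle',cv2.minAreaRect(H[:,:2].astype(np.float32)),np.percentile(H[:,2],[10,50,90]))
Q=sel(P,560,600,135,180,104,112);print('post',len(Q),Q.mean(0))
for b,h,r in(((454,130),22,29),((451,-110),16,27.5),((451,-110),12,26)):
    Q=sel(P,b[0]-45,b[0]+45,b[1]-45,b[1]+45,h-3.,h+3);print(h,len(Q),ringfit(Q,r),np.std(np.hypot(*(Q[:,:2]-ringfit(Q,r)).T)),np.percentile(np.hypot(*(Q[:,:2]-ringfit(Q,r)).T),[5,50,95]))
E
```

```text
z 71.87475740965306 35.76926179030488
T x edge [2.470000e-02 6.206165e+02]
T x edge [1.970000e-02 6.840979e+02]
T y end [-3.420000e-02 -1.401781e+02] mid -162.4081
T y end [-1.100000e-02  2.020926e+02] mid 194.9426
L x edge [1.590000e-02 5.341908e+02]
L x edge [1.30000e-03 6.19123e+02]
L y end [-4.060000e-02 -1.378009e+02] mid -161.0444
L y end [-2.180000e-02  2.085207e+02] mid 196.0402
handle ((460.6402893066406, 366.1044006347656), (73.03094482421875, 23.049633026123047), 5.007814884185791) [76.89220531 79.57530789 82.66326235]
post 49 [578.76484105 158.52782218 105.97135259]
22 131 [452.88551869 129.41281873] 2.8704962657373825 [24.30182934 28.98445554 33.30149196]
16 95 [ 450.85357669 -111.21646133] 2.058337327892164 [24.27092906 27.63514512 30.44770566]
12 74 [ 450.84063869 -110.13544611] 2.132522470419071 [24.3822841  28.06475723 31.11839328]
```

```bash
cat >> h.py <<'E'
YAW=-0.02; RO=np.array([609.6,17.,0])
c_,s_=np.cos(YAW),np.sin(YAW); RR=np.array([[c_,-s_,0],[s_,c_,0],[0,0,1]])
def rw(x,y,z): return RO+RR@np.array([x,y,z],float)
def st(msg=''):
    s=read_state(); print(msg,'t',round(s['time'],1),'p',np.round(s['eef_pos'],1),'F',np.round(s['ft_force'],1),'gap',round(s['finger_gap'],1)); return s
E
python3 - <<'E'
from h import *
A=np.pi/2+.045
for a in(A,A-np.pi):
    for p in((460.6,365.7,47),(460.6,365.7,200)): print('tray',round(a,2),inverse_kinematics(p,down(a)))
for a in(YAW,YAW+np.pi,YAW-np.pi):
    for p in((43,125,110),(43,-125,110),(-33,66,74),(-33,-125,74)): print('riser',round(a,2),inverse_kinematics(rw(*p),down(a)))
E
```

```text
tray 1.62 [-0.69518833  0.66268605 -0.10966184  1.81066479  0.1080935   0.67401444
  0.74944163]
tray 1.62 [-0.69033985  0.46343214 -0.11419247  1.69656828  0.06116275  0.98506242
  0.78937924]
tray -1.53 [-1.12286474  0.73854659  0.52256833  1.83407876 -0.53874214  0.7140636
 -1.82175576]
tray -1.53 [-1.2034048   0.53869173  0.63543418  1.72392822 -0.36986279  1.00156906
 -1.95884613]
riser -0.02 [-0.48303027  0.7110733   0.29368107  1.55907849 -0.24213977  0.90741665
 -0.12684891]
riser -0.02 [-0.20462696  0.72271622  0.45104298  1.59738996 -0.37432519  0.90839778
  0.36087572]
riser -0.02 [-0.47872279  0.64767606  0.33807584  1.82668725 -0.30872474  0.71894762
  0.01016833]
riser -0.02 [-0.18984706  0.6587992   0.397716    1.8285147  -0.36484934  0.72683068
  0.38890392]
riser 3.12 [ 0.37292844  1.03541328 -1.27990146  1.50740418  1.00368057  1.35526893
  2.13045646]
riser 3.12 [-0.54256459  1.06999987  1.21944817  1.61513462 -1.0556539   1.24202019
 -2.26709943]
riser 3.12 [ 0.52640138  0.99412128 -1.27946633  1.77318862  1.02677946  1.21806518
  2.06111185]
riser 3.12 [-0.6032533   1.05619068  1.2191002   1.84788728 -1.12414614  1.13395531
 -2.11113583]
riser -3.16 [ 0.37292844  1.03541328 -1.27990146  1.50740418  1.00368057  1.35526893
  2.13045646]
riser -3.16 [-0.54256459  1.06999987  1.21944817  1.61513462 -1.0556539   1.24202019
 -2.26709943]
riser -3.16 [ 0.52640138  0.99412128 -1.27946633  1.77318862  1.02677946  1.21806518
  2.06111185]
riser -3.16 [-0.6032533   1.05619068  1.2191002   1.84788728 -1.12414614  1.13395531
 -2.11113583]
```

```bash
python3 - <<'E'
from h import *
A=np.pi/2+.045
open_gripper()
movep((460.6,365.7,180),down(A)); 
movel((460.6,365.7,47),max_speed=120); st('at')
clamp(); st('clamped')
movel((460.6,365.7,170)); wait(.3); st('lift')
movep(rw(43,125,180),down(YAW)); wait(.3); st('over')
c=snap('scene'); cv2.imwrite('pics/s1.png',cv2.resize(c['image'][130:270,180:440],(780,420),interpolation=cv2.INTER_CUBIC))
E
```

```text
at t 2.6 p [460.9 366.   47.7] F [-0.1  0.3 -0.3] gap 85.4
clamped t 3.2 p [460.7 365.8  47.1] F [-0.5  0.4  1.1] gap 20.3
lift t 4.5 p [460.4 365.6 169.5] F [-0.6 -0.8 -1.7] gap 20.4
over t 6.0 p [654.9 141.8 180.1] F [ 0.8  0.2 -1.7] gap 20.2
```

View pics/s1.png

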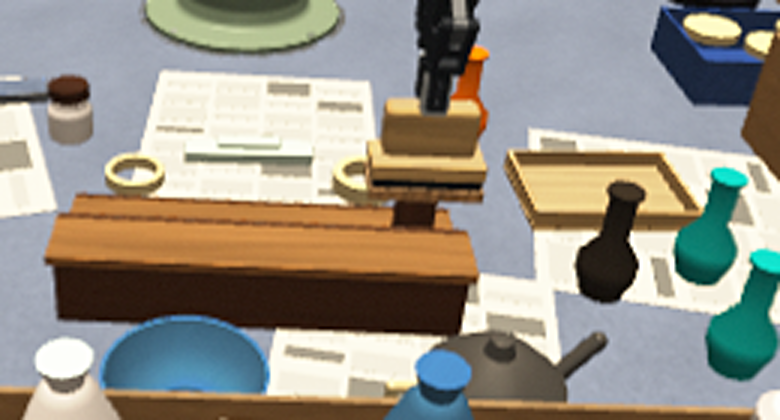

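The block is held level over the post end of the top step. Now I press and rub, starting with the top step.

```bash
python3 - <<'E'
from h import *
movel(rw(43,125,118),max_speed=100); wait(.2); f0=st('above')['ft_force'][2]
movel(rw(43,125,110),max_speed=15); wait(.3); f=st('press')['ft_force'][2]-f0
z=110
for _ in range(3):
    if f<4: z-=1.5
    elif f>8: z+=1.5
    else: break
    movel(rw(43,125,z),max_speed=15); wait(.2); f=st('adj')['ft_force'][2]-f0
print('N',f,z)
if 3<f<10:
    for y in (85,40,0,-40,-85,-125):
        movel(rw(43,y,z),max_speed=50); print(y,round(st()['ft_force'][2]-f0,1))
    wait(.3); movel(rw(43,-125,150))
    st('up')
E
```

```text
above t 7.0 p [655.4 141.2 118.7] F [ 0.2  0.7 -2.3] gap 20.3
press t 8.0 p [655.2 141.1 110.1] F [ 2.  -0.2  4.7] gap 20.1
N 6.998137180345264 110
 t 8.9 p [654.2 101.5 109.9] F [0.2 3.6 4.4] gap 20.3
85 6.7
 t 10.0 p [653.4  56.4 109.9] F [0.8 3.5 3.5] gap 20.7
40 5.8
 t 10.9 p [652.6  16.4 109.9] F [1.  4.3 5.2] gap 20.4
0 7.6
 t 11.9 p [651.8 -23.6 109.9] F [0.6 2.8 4.6] gap 20.1
-40 7.0
 t 12.9 p [650.9 -68.6 110. ] F [0.9 3.3 4.5] gap 20.5
-85 6.8
 t 13.9 p [ 650.1 -108.6  109.9] F [0.7 3.1 4.6] gap 20.3
-125 6.9
up t 14.6 p [ 649.8 -109.1  149.7] F [-0.4  0.3 -1.5] gap 20.3
```

```bash
python3 - <<'E'
from h import *
movel(rw(43,-125,165)); movel(rw(-33,66,165),max_speed=200)
movel(rw(-33,66,82),max_speed=100); wait(.2); f0=st('above')['ft_force'][2]
z=74
movel(rw(-33,66,z),max_speed=15); wait(.3); f=st('press')['ft_force'][2]-f0
for _ in range(3):
    if f<4: z-=1.5
    elif f>8.5: z+=1.5
    else: break
    movel(rw(-33,66,z),max_speed=15); wait(.2); f=st('adj')['ft_force'][2]-f0
print('N',f,z)
if 3<f<10:
    for y in (30,0,-30,-65,-95,-125):
        movel(rw(-33,y,z),max_speed=50); print(y,round(st()['ft_force'][2]-f0,1))
    wait(.3); movel(rw(-33,-125,170))
    A=np.pi/2+.045
    movep((460.6,365.7,170),down(A)); movel((460.6,365.7,60)); movel((460.6,365.7,47.3),max_speed=25); wait(.2);st('in tray')
    open_gripper(); movel((460.6,365.7,180)); 
    movep((460,420,250),down(A)); st('off')
    c=snap('top'); cv2.imwrite('pics/t1.png',cv2.resize(c['image'],(800,600),interpolation=cv2.INTER_CUBIC))
    np.savez('top1.npz',P=cloud(c))
    c=snap('scene'); cv2.imwrite('pics/s2.png',cv2.resize(c['image'],(800,600),interpolation=cv2.INTER_CUBIC))
E
```

```text
above t 17.2 p [578.2  83.8  82.5] F [ 0.3 -1.1 -2.3] gap 20.6
press t 18.2 p [578.1  83.6  74.1] F [ 1.8 -1.4  3.9] gap 20.1
N 6.2253208528141215 74
 t 19.0 p [577.1  47.9  73.9] F [1.  2.8 5.7] gap 20.5
30 8.0
 t 19.8 p [576.6  17.8  74. ] F [0.7 3.  4.4] gap 20.2
0 6.6
 t 20.5 p [576.  -12.2  74. ] F [1.2 2.7 4. ] gap 20.2
-30 6.3
 t 21.4 p [575.3 -47.1  74. ] F [1.6 3.5 4.7] gap 20.4
-65 7.0
 t 22.1 p [574.7 -77.2  73.9] F [0.9 2.2 5.4] gap 20.2
-95 7.6
 t 22.9 p [ 574.1 -107.1   73.9] F [0.4 2.7 4.2] gap 20.6
-125 6.5
in tray t 27.5 p [460.7 365.8  47.4] F [-1.   0.6  0.5] gap 20.2
off t 29.6 p [459.7 420.5 249.5] F [ 0.3 -0.8 -1.4] gap 85.7
```

View pics/t1.png

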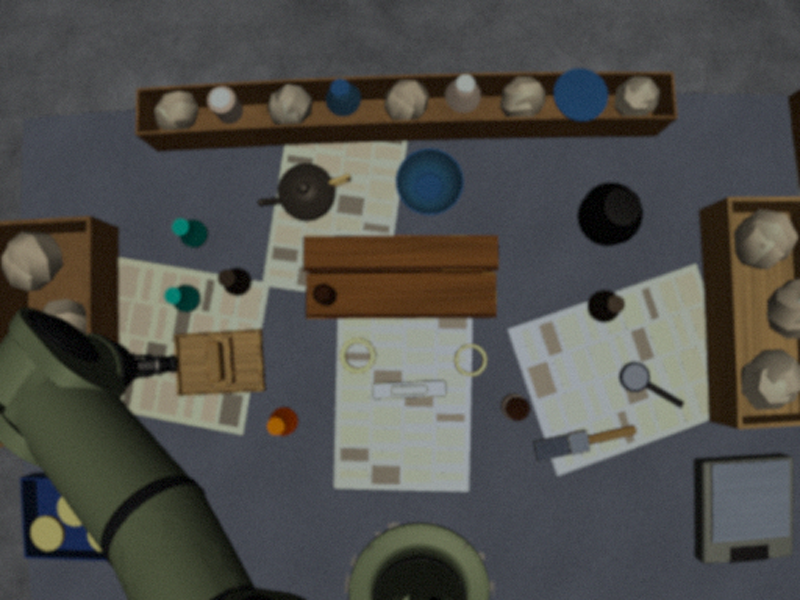

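The block is back in its tray at (218,360). The wide bangle has been knocked and is now at (359,354). I re-measure it and pick it up.

```bash
cat >> h.py <<'E'
def ring(P,c0,h,r):
    c=np.array(c0,float)
    for _ in range(3):
        Q=sel(P,c[0]-45,c[0]+45,c[1]-45,c[1]+45,h-3,h+3); c=ringfit(Q,r)
    return c
POST=(579.1,158.1); J=np.pi/2+YAW
E
python3 - <<'E'
from h import *
c=snap('top'); P=cloud(c)
w=ring(P,(468,103),22,29); m=ring(P,(451,-110.5),16,27.5); print(w,m)
movep((w[0],w[1],150),down(J)); movel((w[0],w[1],40))
movel((w[0],w[1],2.5),max_speed=30,guard=10); st('down'); clamp(); st('clamped')
c=snap('scene'); cv2.imwrite('pics/s3.png',cv2.resize(c['image'][140:240,200:360],(800,500),interpolation=cv2.INTER_CUBIC))
E
```

```text
[465.68093223 103.90577536] [ 450.50403586 -111.27367782]
down t 33.3 p [465.8 103.9   2.6] F [ 0.  -0.6  0.3] gap 85.5
clamped t 34.1 p [465.7 103.9   2.5] F [ 0.4  0.4 -0.5] gap -0.1
```

View pics/s3.png

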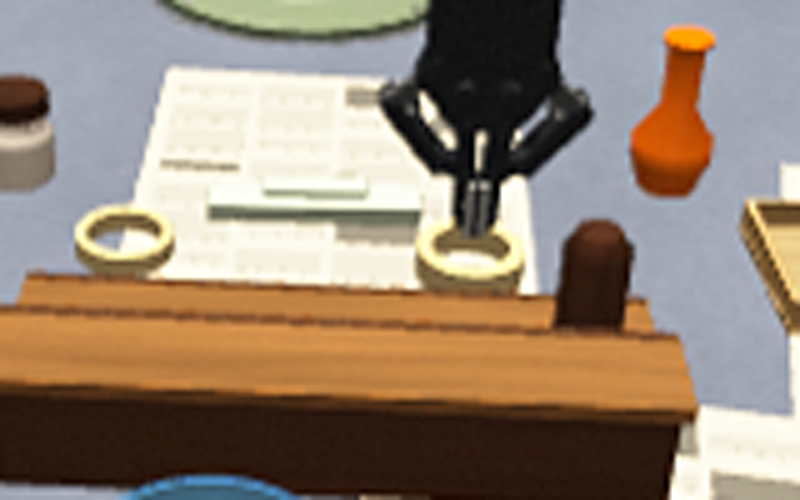

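```bash
python3 - <<'E'
from h import *
st()
P=cloud(snap('scene')); 
u0,v0,k=200,140,5
for v in range(180,262,8):
    print(v,[tuple(np.round(P[v0+v//k,u0+u//k]).astype(int)) if np.isfinite(P[v0+v//k,u0+u//k,0]) else None for u in(464,473,480,488)])
P=cloud(snap('top'));print('ring',ring(P,(465,104),22,29))
E
```

```text
t 34.1 p [465.7 103.9   2.5] F [-0.1  1.   0. ] gap -0.0
180 [(np.int64(480), np.int64(93), np.int64(76)), (np.int64(480), np.int64(99), np.int64(76)), (np.int64(474), np.int64(106), np.int64(73)), (np.int64(477), np.int64(108), np.int64(74))]
188 [(np.int64(478), np.int64(94), np.int64(71)), (np.int64(475), np.int64(100), np.int64(70)), (np.int64(476), np.int64(106), np.int64(71)), (np.int64(477), np.int64(108), np.int64(71))]
196 [(np.int64(472), np.int64(95), np.int64(61)), (np.int64(475), np.int64(100), np.int64(63)), (np.int64(479), np.int64(106), np.int64(65)), (np.int64(474), np.int64(109), np.int64(63))]
204 [(np.int64(472), np.int64(95), np.int64(57)), (np.int64(475), np.int64(101), np.int64(60)), (np.int64(479), np.int64(106), np.int64(62)), (np.int64(476), np.int64(110), np.int64(60))]
212 [(np.int64(472), np.int64(96), np.int64(50)), (np.int64(478), np.int64(101), np.int64(54)), (np.int64(478), np.int64(107), np.int64(54)), (np.int64(473), np.int64(111), np.int64(51))]
220 [(np.int64(475), np.int64(96), np.int64(45)), (np.int64(478), np.int64(102), np.int64(47)), (np.int6
[... 607 characters left out ...]
nt64(442), np.int64(117), np.int64(10))]
252 [(np.int64(440), np.int64(102), np.int64(1)), (np.int64(437), np.int64(109), np.int64(-1)), (np.int64(439), np.int64(115), np.int64(1)), (np.int64(446), np.int64(117), np.int64(6))]
260 [(np.int64(447), np.int64(102), np.int64(-2)), (np.int64(445), np.int64(108), np.int64(-3)), (np.int64(446), np.int64(115), np.int64(-2)), (np.int64(448), np.int64(117), np.int64(-1))]
  return _methods._mean(a, axis=axis, dtype=dtype,
  ret = um.true_divide(
Traceback (most recent call last):
  File "h.py", line 35, in ring
    Q=sel(P,c[0]-45,c[0]+45,c[1]-45,c[1]+45,h-3,h+3); c=ringfit(Q,r)
                                                        ~~~~~~~^^^^^
  File "h.py", line 25, in ringfit
    s=least_squares(lambda c:np.hypot(*(Q[:,:2]-c).T)-r,np.median(Q[:,:2],0),loss='soft_l1',f_scale=2)
ValueError: Initial guess is outside of provided bounds
```

The shut fingertips show at z≈34 while the reported TCP is at 2.5, so the real tip sits about 30 mm behind the nominal TCP. I check where the body starts, then touch the table inside the ring with the fingers shut and a light guard to calibrate this.

```bash
python3 - <<'E'
from h import *
P=cloud(snap('scene'))
for v in range(143,190,4): print(v,[str(np.round(P[v,u],0)) for u in(280,288,294,298,302,308)])
z0=st()['eef_pos']
try:
    print(movel((z0[0],z0[1],-40),max_speed=12,guard=4))
except PlanningError as e: print('PE',e)
st('touch')
E
```

```text
143 ['[111.  78.   9.]', '[487.  73. 185.]', '[500.  88. 192.]', '[504.  98. 194.]', '[504. 109. 194.]', '[496. 126. 191.]']
147 ['[119.  78.  -4.]', '[488.  73. 174.]', '[499.  89. 179.]', '[505.  99. 182.]', '[504. 110. 183.]', '[494. 128. 178.]']
151 ['[158.  77.  -2.]', '[491.  74. 163.]', '[498.  90. 167.]', '[505. 100. 171.]', '[501. 112. 169.]', '[494. 129. 166.]']
155 ['[190.  75.  -3.]', '[478.  76. 144.]', '[478.  93. 144.]', '[473. 105. 142.]', '[480. 116. 146.]', '[478. 133. 146.]']
159 ['[471.  55. 127.]', '[481.  77. 132.]', '[487.  93. 136.]', '[478. 106. 132.]', '[485. 116. 136.]', '[480. 134. 134.]']
163 ['[478.  55. 117.]', '[480.  78. 119.]', '[487.  94. 123.]', '[478. 107. 119.]', '[484. 118. 122.]', '[244. 175.  -5.]']
167 ['[477.  56. 103.]', '[288.  99.   0.]', '[484.  96. 109.]', '[481. 108. 107.]', '[482. 119. 108.]', '[475. 138. 105.]']
171 ['[320.  69.   1.]', '[472.  81.  88.]', '[480.  97.  93.]', '[480. 109.  93.]', '[469. 123.  87.]', '[479. 139.  94.]']
175 ['[342.  69.  -2.]', '[343.  96.  -1.]', '[478.  99.  78.]', '[475. 111.  77.]', '[477. 123.  79.]', '[336. 165.  -2.]']
179 ['[394.  65.  13.]', '[371.  94.  -0.]', '[478. 100.  65.]', '[473. 113.  62.]', '[366. 141.  -1.]', '[362. 162.  -3.]']
183 ['[407.  65.   6.]', '[395.  92.  -0.]', '[477. 101.  50.]', '[472. 114.  47.]', '[389. 139.  -3.]', '[389. 159.  -2.]']
187 ['[417.  65.  -3.]', '[444.  88.  15.]', '[477. 103.  36.]', '[445. 119.  16.]', '[449. 131.  19.]', '[419. 155.   1.]']
 t 34.3 p [465.7 103.9   2.5] F [-1.   0.   0.2] gap -0.1
True
touch t 36.8 p [465.7 103.9 -31.8] F [-1.  -0.9 10.3] gap 0.1
```

```bash
echo 'TIP=31.5  # real finger end (shut) lies this far behind the nominal TCP' >> h.py; python3 - <<'E'
from h import *
w=(465.7,103.9)
movel((*w,40-TIP),max_speed=100); open_gripper()
g=movel((*w,2.5-TIP),max_speed=30,guard=8); st(f'down {g}'); clamp(); s=st('clamped')
if s['finger_gap']>50:
    movel((*w,100),max_speed=100); st('lifted')
    c=snap('scene'); cv2.imwrite('pics/s4.png',cv2.resize(c['image'][80:240,180:380],(800,640)[:2],interpolation=cv2.INTER_CUBIC)[:600])
E
```

```text
down False t 39.5 p [465.8 103.9 -28.8] F [-0.4  0.1 -0.4] gap 85.5
clamped t 39.9 p [465.9 104.  -28.1] F [-5.3  0.1 27.3] gap 66.1
lifted t 41.3 p [465.4 103.8  99.5] F [-0.  -0.2 -1.5] gap 66.1
```

View pics/s4.png

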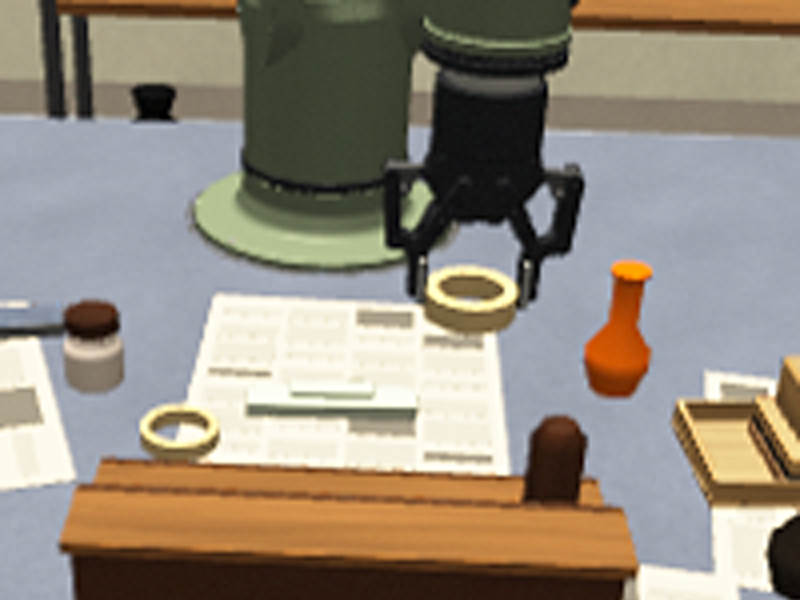

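The wide bangle is held level. I lower it over the post.

```bash
python3 - <<'E'
from h import *
movel((465.4,103.8,108)); movel((*POST,108),frame=down(J)); wait(.3); st('over post')
g=movel((*POST,60),max_speed=40,guard=8); st(f'mid {g}')
if not g:
    g=movel((*POST,6.5),max_speed=40,guard=8); st(f'end {g}')
    if read_state()['eef_pos'][2]<11:
        open_gripper(); movel((*POST,120),max_speed=80); st('up')
        movep((450,-111,120),down(J)); 
        c=snap('top'); P=cloud(c)
        for z in(58,36): 
            Q=sel(P,530,630,110,205,z-4,z+4); print(z,len(Q))
        Q=sel(P,530,630,110,205,54,62); print(ringfit(Q,29),np.median(Q[:,2]))
E
```

```text
over post t 42.9 p [579.  157.9 108.2] F [ 0.2  0.3 -1.8] gap 65.9
mid False t 44.3 p [579.3 158.2  60.3] F [ 0.5 -0.5 -1. ] gap 65.8
end True t 45.5 p [578.9 158.1   8.2] F [-0.8  0.5 10.3] gap 66.1
up t 47.4 p [578.8 158.  119.5] F [-0.  -0.3 -0.5] gap 85.4
58 184
36 397
[578.71721268 158.17042808] 57.141174513151554
```

```bash
python3 - <<'E'
from h import *
m=(450.5,-111.2)
movel((*m,40-TIP),max_speed=120)
g=movel((*m,2.-TIP),max_speed=30,guard=8); st(f'down {g}'); clamp(); s=st('clamped'); z0=-29.
if s['finger_gap']>50:
    movel((*m,130),max_speed=120); movel((*POST,130)); wait(.3); st('over')
    g=movel((*POST,80),max_speed=40,guard=8); st(f'mid {g}')
    if not g:
        g=movel((*POST,58+z0-1),max_speed=40,guard=8); st(f'end {g}')
        if read_state()['eef_pos'][2]<34:
            open_gripper(); movel((*POST,130),max_speed=80); st('up')
            movep((560,280,200),down(J))
            c=snap('top'); P=cloud(c); cv2.imwrite('pics/t2.png',cv2.resize(c['image'],(800,600),interpolation=cv2.INTER_CUBIC))
            Q=sel(P,530,630,110,205,70,78); print(len(Q),ringfit(Q,27.5),np.median(Q[:,2]))
            for n,v in(('a',(613,330)),('b',(545,-367))):
                Q=sel(P,v[0]-30,v[0]+30,v[1]-30,v[1]+30,106,114); print(n,cv2.minAreaRect(Q[:,:2].astype(np.float32)),len(Q))
                Q=sel(P,v[0]-40,v[0]+40,v[1]-40,v[1]+40,106,114); print(np.median(Q,0))
E
```

```text
down False t 51.0 p [ 450.6 -111.2  -29.3] F [ 0.1 -0.   0.4] gap 85.7
clamped t 51.4 p [ 450.6 -111.3  -29. ] F [-3.8  1.  16.4] gap 58.2
over t 55.4 p [579.1 158.  130. ] F [ 0.3 -0.3 -0.2] gap 58.3
mid False t 56.8 p [579.3 158.2  80.2] F [ 0.6 -0.5 -0.3] gap 58.1
end True t 58.0 p [578.9 158.1  29.2] F [-1.8  0.2  8.6] gap 58.4
up t 59.8 p [578.8 158.  129.5] F [0.1 0.2 0. ] gap 85.3
190 [582.93373093 157.31808586] 73.1672954348345
a ((0.0, 0.0), (0.0, 0.0), 0.0) 0
[nan nan nan]
b ((544.9814453125, -367.1484375), (32.43928146362305, 28.28160858154297), 87.83846282958984) 98
[ 545.05349353 -367.3582485   109.7173386 ]
  return _methods._mean(a, axis=axis, dtype=dtype,
  ret = um.true_divide(
```

View pics/t2.png

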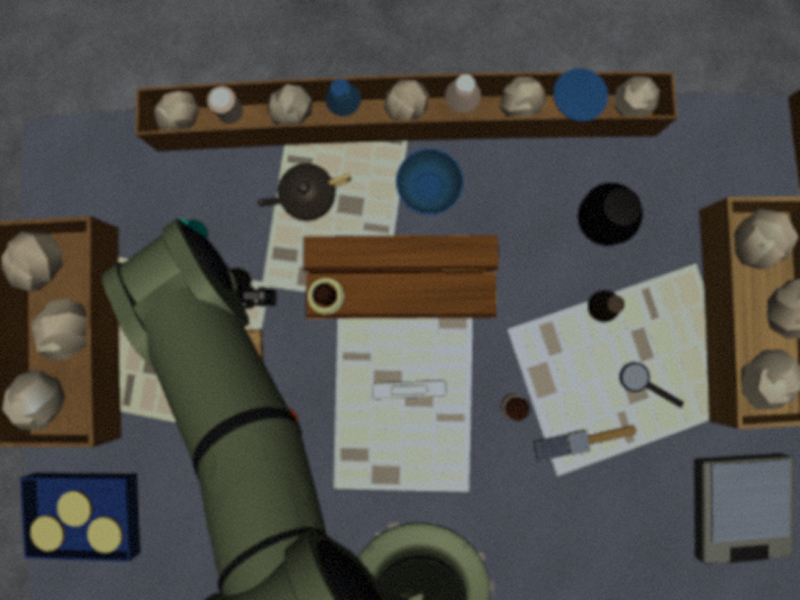

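The t2 picture shows both bangles nested on the post at (325,295). Next is vase_a, gripped at the neck.

```bash
cat > vase.py <<'E'
import sys
from h import *
x,y,ry=map(float,sys.argv[1:4])
movep((x,y,120),down(YAW)); st('above')
g=movel((x,y,64-TIP),max_speed=80,guard=6); st(f'down {g}')
if g: sys.exit('touched')
clamp(); s=st('clamped')
if not 12<s['finger_gap']<36: sys.exit('no grip')
z0=s['eef_pos'][2]
movel((x,y,z0+115),max_speed=100); wait(.2); st('lift')
t=rw(43,ry,0)[:2]
movel((*t,z0+115),max_speed=120); wait(.2)
movel((*t,z0+82),max_speed=80); wait(.2)
g=movel((*t,z0+70.5),max_speed=12,guard=4); st(f'set {g}')
c=snap('scene'); cv2.imwrite('pics/'+sys.argv[4],cv2.resize(c['image'][80:240,180:380],(750,600),interpolation=cv2.INTER_CUBIC))
E
python3 vase.py 613.4 330 60 v1.png
```

```text
above t 61.7 p [613.5 329.3 120. ] F [-0.1 -0.8  0.4] gap 85.4
down False t 63.0 p [613.8 330.2  33.1] F [ 1.   0.1 -0.1] gap 84.9
clamped t 63.6 p [613.3 330.1  32.7] F [-2.4 -0.1  4.3] gap 26.0
lift t 65.1 p [613.3 329.9 147.2] F [-0.2  0.  -2.7] gap 25.9
set True t 69.1 p [653.7  76.1 104.6] F [-1.8 -0.4  8.1] gap 26.1
```

View pics/v1.png

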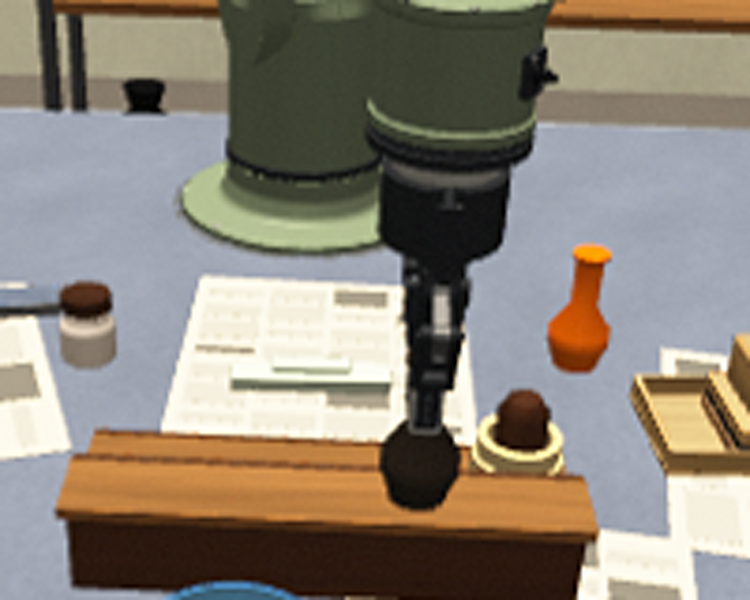

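Vase_a stands upright on the top step, with contact at the expected height. I release it and do vase_b.

```bash
python3 - <<'E'
from h import *
open_gripper(); p=read_state()['eef_pos']; movel((p[0],p[1],210),max_speed=100)
movel((600,-200,210),max_speed=200); movel((545,-367.2,210),max_speed=200)
E
python3 vase.py 545 -367.2 -60 v2.png
```

```text
above t 74.0 p [ 545.5 -366.7  120.7] F [0.3 0.  1.3] gap 85.7
down False t 75.2 p [ 545.3 -367.4   33. ] F [-0.   0.2  0.3] gap 85.2
clamped t 75.8 p [ 545.1 -367.4   32.7] F [-2.1  0.6  4.9] gap 25.8
lift t 77.3 p [ 544.8 -367.1  147.3] F [-0.3  0.1 -1.6] gap 26.1
set True t 82.0 p [651.3 -43.9 104.7] F [-1.6  0.6  7. ] gap 26.0
```

View pics/v2.png

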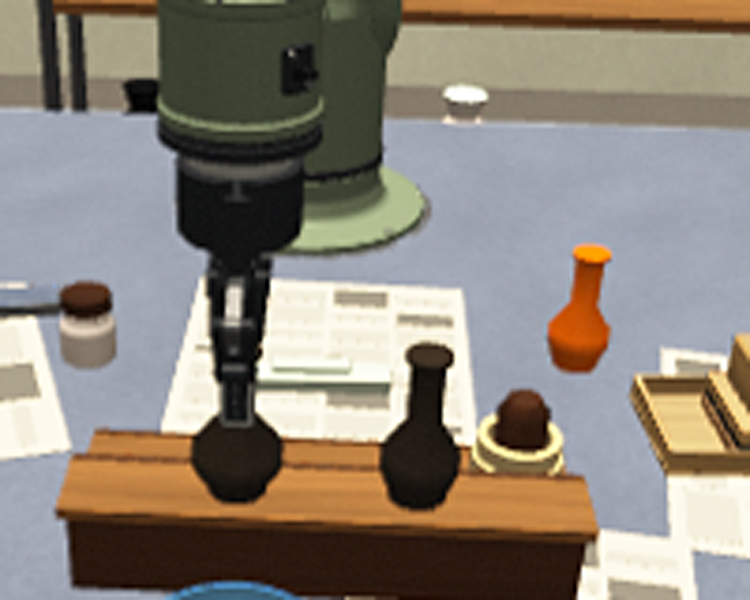

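Both vases stand upright on the top step. I release vase_b, back off and make a final check.

```bash
python3 - <<'E'
from h import *
open_gripper(); p=read_state()['eef_pos']; movel((p[0],p[1],220),max_speed=100)
movel((450,-250,250),max_speed=200); wait(.5); st()
c=snap('top'); P=cloud(c)
cv2.imwrite('pics/t3.png',cv2.resize(c['image'],(800,600),interpolation=cv2.INTER_CUBIC))
for y in(60,-60):
    t=rw(43,y,0); Q=sel(P,t[0]-40,t[0]+40,t[1]-40,t[1]+40,178,188); r=cv2.minAreaRect(Q[:,:2].astype(np.float32)); print('vase lip',r, 'in riser',np.round(RR.T@(np.array([*r[0],0])-RO),1),np.median(Q[:,2]))
for z,r in((58,31.5),(74,27.5)):
    Q=sel(P,530,630,110,205,z-3,z+3); print(z,len(Q),ringfit(Q,r)-POST)
H=sel(P,400,520,330,400,76,86);print('block',cv2.minAreaRect(H[:,:2].astype(np.float32)),np.median(H[:,2]))
E
```

```text
t 86.1 p [ 450. -250.  250.] F [ 0.5 -0.2  0.1] gap 85.5
vase lip ((652.8099975585938, 76.65892028808594), (29.192522048950195, 29.753732681274414), 88.86238861083984) in riser [42.  60.5  0. ] 181.74381496738238
vase lip ((651.382568359375, -44.31039810180664), (29.376779556274414, 29.996347427368164), 89.30831146240234) in riser [ 43.  -60.5   0. ] 181.52091836539785
58 40 [-0.82504545 -0.72766766]
74 144 [ 3.49058069 -0.87691196]
block ((460.520263671875, 365.7612609863281), (72.51437377929688, 21.535343170166016), 1.8595260381698608) 79.41749040768741
```

View pics/t3.png

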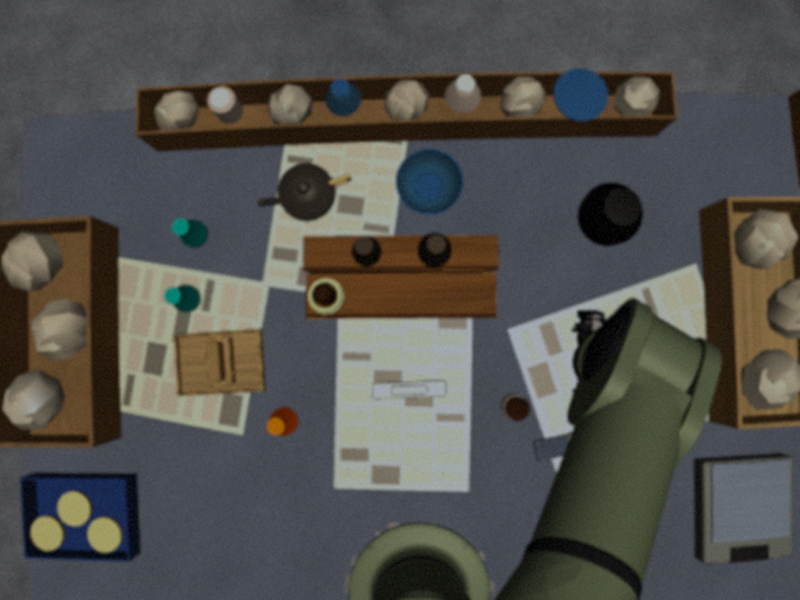

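The t3 picture shows the vases on the top step at (366,250) and (435,249), the bangles on the post at (325,295), and the block in its tray at (220,360). The bystanders in view are where they were. I hand in.

```bash
python3 -c "
from h import *
finish_job(); st()"
```

```text
the job is handed in; nothing more can be done
the job is handed in; nothing more can be done
```

I finished the riser and handed the job in at about 86 s of the 210 s; no verdict is reported. I rubbed both steps from post end to open end, at about 6–8 N by the wrist sensor, and put the block back flat in its tray. Then I lowered the two bangles present, wide then mid, over the post and set vase_a and vase_b down on the top step; no slim bangle was in view.

**Last checks:**
- **Vases:** both stand upright within about 1 mm of the top step's middle line, at y ≈ ±60 mm.
- **Bangles:** on the last look the wide one is about 1 mm off the post's axis and the mid one about 3.6 mm, stacked at the right heights.
- **Block:** it is at its starting place in the tray.
- **Bystanders:** nothing in view had moved; the arm hid the loupe and most of the brush in the last picture.

**What disagreed:**
- **Finger ends:** they lie about 31.5 mm behind the stated TCP. My first bangle grasp closed on nothing. I measured the offset with a light touch on the table and corrected for it; this also means the block had been held near the top of its handle.
- **Wide bangle:** it was knocked aside during the rubbing, so I measured it again before picking it up.

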